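# Load the shaker tray and clamp it to the backstop

### The job

Lift the open tray of loose vials by its handle, carry it level so that no vial falls out, and set it flat on the shaker's platform with its tall end plate up against the platform's upright backstop, about midway along it. Then squeeze the spring clamp open, lift it off its rest and clip it well down over the tray's end plate and the backstop together, so that it grips the two. Let go, and leave the other things on the bench where they stand.

Things in the scene. Friction and masses are not known exactly. Their poses are not given: they have to be found in the camera images.
- shaker: Laboratory shaker, off and fixed: white body 250 x 210 mm, on it a level platform 240 (x) x 200 (y) mm, black rubber on top, 100 mm above the bench. Origin: middle of its underside; z up. Near its +x side an upright aluminium plate, the backstop, stands on the platform; the tray goes on the -x side of it.
- stop_top (a point): Middle of the backstop's top edge, on the face towards the tray: 85 mm from the shaker's origin along its x, 154 mm up. Axes as the shaker's (x from the tray's place through the backstop, y along it, z up). The backstop is 4 mm thick (x), 120 mm long (y), 54 mm high above the platform.
- tray: Loose white open tray, 130 (x) x 90 (y) mm, 0.2 to 0.35 kg; origin: middle of its underside, z up. Floor and walls 4 mm thick, walls 20 mm high. At its +x end is the tall end plate instead: 4 mm thick, 90 mm wide, 54 mm high from the underside, as high as the shaker's backstop; outer face at x = +65 mm.
- tray_handle (a point): Point to grasp the tray, 40 mm above its underside in the middle of the handle: an upright board 70 mm long along the tray's x, 12 mm thick (across y) and 52 mm high from the underside, central in the tray. Axes as the tray's. The vials beside it reach 18 mm above the underside.
- tray_plate (a point): Middle of the top edge of the tray's end plate, on its outer face; axes as the tray's.
- vial0_mid (a point): Centre of a small capped vial, 14 mm in diameter, 42 mm long, 12 g, lying loose in the tray; it can roll and slide.
- vial1_mid (a point): Centre of a small capped vial, 14 mm in diameter, 42 mm long, 12 g, lying loose in the tray; it can roll and slide.
- vial2_mid (a point): Centre of a small capped vial, 14 mm in diameter, 42 mm long, 12 g, lying loose in the tray; it can roll and slide.
- vial3_mid (a point): Centre of a small capped vial, 14 mm in diameter, 42 mm long, 12 g, lying loose in the tray; it can roll and slide.
- rest: Clamp rest (fixed): dark steel foot 80 x 90 x 12 mm with an upright steel plate 8 mm thick (across x), 70 mm long (y), its top edge 52 mm above the bench. Origin: middle of the underside. At the start the clamp sits on this plate, gripping it.
- clamp: Loose spring clamp like a large clothes-peg, 65 g, upright: jaws down, tails up, 100 mm tall, 26 mm wide (y). Origin: centre of its hinge pin (radius 5 mm), at the start 22 mm above the top edge of the rest's plate. z up, y along the pin, x the way it opens. The frame belongs to one half, which leans by half the opening. Pinching the tails together along x opens the jaws.
- clamp_tails (a point): Midway between the two tails, 40 mm above the hinge: where to pinch. Tails run from the hinge to 53 mm above it, 26 mm wide (y); outside width here (x) about 48 mm when gripping 8 mm (55 mm at the tail ends), 30 mm fully open. Axes as the clamp's.
- clamp_pads (a point): Midway between the two flat jaw pads, 35 mm below the hinge; pads are 20 mm high (25 to 45 mm below the hinge) and 26 mm wide. Axes as the clamp's.
- clamp_jaw (a joint): Opening of the clamp (rad): 0 = pads parallel, 8 mm apart (gripping the rest's plate, or end plate and backstop, 4 + 4 mm); -0.2 shut; 0.5 fully open stop: pads 20 mm apart at the top, 30 mm at the bottom, tails parallel. A spring shuts it: pinching the tails takes 6 N to start, 11 N at the stop; 20 to 30 N holds it firmly there. Let go, it grips with about 7 N.
- jar: Bystander: small jar, 52 mm across, 60 mm tall; origin under its centre.
- petri: Bystander: closed flat round dish, 90 mm across, 30 mm tall; origin under its centre.
- big_tube: Bystander: capped tube lying on the bench, 105 mm long, 34 mm across its cap; origin under its middle.
There are look-alikes about, which are no part of the job. What is shaped like the tray but purple is not meant. Of the things that look like the clamp, the smaller one is meant.

How it is judged:
By the outcome, as a careful person would: the job done as asked, in the order asked, and still so for the second after the job is handed in, with the robot touching nothing.
It also fails if it takes over 72 s, if anything falls off the work surface, if the arm or the gripper's body presses on something with over 40 N, if the wrist force passes 120 N, or if a joint passes its speed limit or range.

### The arm

A 7-joint arm with a two-finger parallel gripper is mounted at the origin on the work surface. World frame = base frame: x ahead of the robot, y to its left, z up, the work surface at z = 0. Lengths are in m, angles in rad, forces in N, time in s.
With the tool pointing down it reaches from about 0.4 to 0.85 m from the base axis. Payload 4.5 kg.
Tool frame: the origin (TCP) lies midway between the tips of the shut fingers; the grasp point (between the pads) lies 19 mm behind it; z points along the fingers, y is the direction in which the jaws open and shut (so a half turn about z gives the same grasp; the last joint's range is limited). The gripper opens to 88 mm and grips with 3 to 60 N. Pads are 18 mm wide; open, the fingers measure 123 mm over their backs; the gripper's body (75 mm by 187 mm) begins 45 mm behind the grasp point.
Start: joints at [-1.134, 0.689, -0.195, 1.565, 0.157, 0.902, -0.215], TCP at [0.245, 0.575, 0.239] pointing down, gripper open.
Joint ranges: [-3.01, 3.01], [-0.46, 2.08], [-1.47, 1.51], [0.13, 2.56], [-1, 4.14], [0.04, 2.09], [-2.66, 2.66]. Speed limits (rad/s): [2.57, 2.57, 3.14, 3.14, 3.14, 3.14, 3.14].

### API

Orientations are given as a unit quaternion [x, y, z, w].
In Python, from plant import get_state, snapshot, finish_job, regions_of gives the robot as it stands.
- The arm moves only by the tool send_rows, never from a script. Its argument "series" is a list of rows, each an object of numbers: "grip": the opening, from 0 (shut) to 1 (fully open); "dx", "dy", "dz": the shift along the tool's x, y, z in mm; "turn": the turn about the tool's z in rad. A call has 1 to 20 rows; each row shifts and turns the commanded pose from where the row before left it, along the tool's axes as they then stand; what a row does not reach is not made up. A row lasts 1/10 s, in which the tool goes at most 50 mm and 8.59 degrees, less where a joint would pass 70% of its speed; a pose out of reach is approached as far as the arm can. A call is refused whole if a number of a shift passes 50 or a number of a turn 0.15, either way. A call with a gripper value outside its range is refused whole. The fingers move at their own pace and stop on an object; "force" is the grip in N (left out, the last holds). Time passes only in rows, so rows that do not move let the fingers close. It gives the time, the measured TCP pose, the force and the opening at its end, in the units of the state.
- get_state(): the state, without advancing time (a new reading comes with each control period).
- snapshot(name): name is "scene" or "top" or "wrist"; returns a dict with "img" (420x560x3 uint8, red, green, blue), "depth" (420x560 float32, m along the optical axis (not along the pixel's ray), 0 where there is no reading), "fov_y" (degrees; the focal length in pixels is half the picture's height over the tangent of half this angle, whatever the lens; pixels are square), "cx", "cy" (the principal point, pixels), "R" (3x3) and "t" (3): a world point X has camera coordinates R X + t. Camera axes: x right, y down, z forward; pixel columns grow to the right and rows downward; lengths in m; the calibration is good to about 2 mm. A picture is of the moment at which its call begins.
- finish_job(): hands the job in, once; it reports no verdict.
Trained networks look in a picture, given as the dict that the camera call returned (one of the last four; its "shot" number tells which), for a name from the list of things; names that differ only in an ending like _2 or _b are one class to them, and where a whole thing is asked for, a point or a joint stands for the part that bears it (a point fixed in the world has none). Each returns a list of dicts, best first, with "score" (0 to 1); they miss things now and then, are a little off and sometimes report something else, mostly with a low value. They report only what shows in the picture. A call takes as long as a camera call. They do not tell look-alikes from the thing itself.
- regions_of(picture, target): "pixels" (420x560 bool, what is visible of it) and "extent" ([left, top, right, bottom] in pixels, round what is visible of it).
The state is a dict: "clock": time; "q": joint angles; "qd": joint speeds; "joint_torque": joint torques, N m; "tool_pos": TCP position; "eef_rot": TCP orientation; "contact_force": force on the tool from outside, world axes, zero at the start; "moment": the same for the moment, N m; "opening": opening from 0.0 (shut) to 1.0 (fully open).
Only numpy, scipy, OpenCV 4.12 (cv2) and the standard library are available. Lean on these libraries where they do the work, as an engineer would, in place of code of your own. Each camera call takes 0.05 s, during which the arm holds its last target.

## Working session

There is one attempt and no reset: what is moved stays moved. The work goes in short steps, Python scripts to look and compute and a tool call to move; the robot and the scene stay as the last step left them, time stands still between calls to the robot, and variables do not carry over. Pictures are saved under pics/ and viewed, and the job is handed in when it is done.

Besides the shell and the picture viewer there is one more tool, called after "Emit:" in YAML: its name, and indented under it one key for each argument. send_rows: Moves the arm, as the interface text tells. Its arguments: {"type":"object","properties":{"series":{"type":"array","items":{"type":"object","properties":{"grip":{"type":"number"},"dx":{"type":"number"},"dy":{"type":"number"},"dz":{"type":"number"},"turn":{"type":"number"}}}},"force":{"type":"number"}},"required":["series"]}

```bash
mkdir -p pics; ls
python3 - <<'E'
from plant import *
import cv2,pickle
s=get_state();print({k:s[k] for k in('clock','q','tool_pos','eef_rot','opening')})
for n in('scene','top'):
    p=snapshot(n);pickle.dump(p,open(f'{n}0.pkl','wb'));cv2.imwrite(f'pics/{n}0.png',p['img'][:,:,::-1])
    print(n,p['fov_y'],p['cx'],p['cy'],p['R'],p['t'])
    for t in('shaker','tray','clamp','rest','jar','petri','big_tube'):
        print(t,[(r['score'],[int(v) for v in r['extent']]) for r in regions_of(p,t)])
E
```

```text
pics
{'clock': 0.0, 'q': array([-1.13421431,  0.68998256, -0.19449741,  1.56634796,  0.15728918,
        0.90247447, -0.21508887]), 'tool_pos': array([0.24479085, 0.57438333, 0.23790944]), 'eef_rot': array([ 1.99994857e-01,  9.79796523e-01, -9.03967232e-04, -1.17440769e-04]), 'opening': 1.0009814621544646}
scene 43.349826947497704 279.4008938216573 207.99873890086394 [[-0.53283564  0.84619115 -0.00683568]
 [ 0.71798348  0.44780013 -0.53289283]
 [-0.44786818 -0.28885219 -0.84615513]] [ 0.25844783 -0.34017364  1.67481455]
shaker [(0.9, [205, 159, 326, 276]), (0.73, [168, 158, 205, 190]), (0.33, [171, 141, 188, 170])]
tray [(0.84, [364, 239, 417, 297]), (0.7, [443, 244, 489, 302]), (0.57, [395, 314, 453, 376])]
clamp [(0.84, [206, 112, 230, 154]), (0.74, [175, 142, 190, 167])]
rest [(0.71, [168, 158, 204, 192]), (0.57, [364, 240, 414, 294])]
jar [(0.61, [144, 205, 164, 233]), (0.32, [177, 141, 189, 176]), (0.23, [203, 159, 327, 277])]
petri [(0.58, [304, 310, 340, 346])]
big_tube [(0.58, [96, 176, 133, 207])]
top 47.541697152247835 278.1860477900712 216.4396995289502 [[ 0.01535784 -0.99984994  0.00801429]
 [-0.99805082 -0.0158141  -0.06036943]
 [ 0.06048711 -0.00707152 -0.99814393]] [0.02403711 0.55182529 1.26608262]
shaker [(0.78, [245, 163, 342, 275]), (0.7, [147, 217, 181, 265])]
tray [(0.79, [145, 213, 182, 267]), (0.72, [77, 154, 139, 218]), (0.64, [73, 240, 128, 295])]
clamp [(0.59, [378, 269, 415, 295]), (0.5, [395, 216, 420, 238])]
rest [(0.95, [380, 212, 418, 249])]
jar [(0.68, [378, 156, 399, 173])]
petri [(0.93, [174, 135, 206, 170]), (0.39, [393, 215, 418, 236])]
big_tube [(0.68, [382, 213, 418, 249]), (0.62, [432, 153, 454, 193])]
```

Run:
```python
import cv2
a=cv2.imread('pics/scene0.png');b=cv2.imread('pics/top0.png')
cv2.imwrite('pics/s1.png',cv2.resize(a[80:400,80:510],None,fx=1.8,fy=1.8,interpolation=cv2.INTER_CUBIC))
cv2.imwrite('pics/t1.png',cv2.resize(b[110:320,60:470],None,fx=1.95,fy=1.95,interpolation=cv2.INTER_CUBIC))
```

```text
(no output)
```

View pics/s1.png

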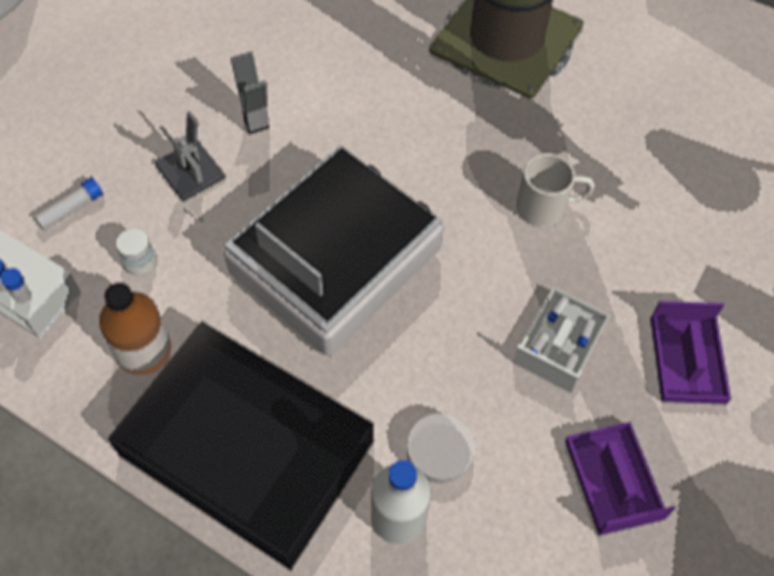

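View pics/t1.png

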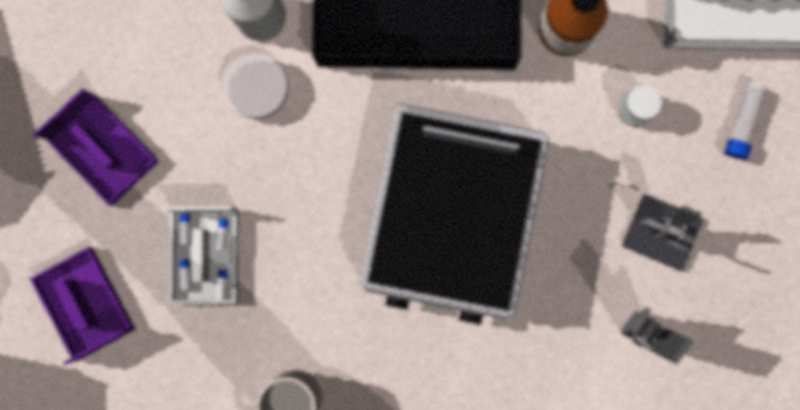

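```bash
cat > h.py <<'E'
import numpy as np,cv2,pickle
from plant import *
def cloud(p):
    d=p['depth'];H,W=d.shape;f=H/2/np.tan(np.radians(p['fov_y']/2))
    v,u=np.mgrid[:H,:W];X=np.stack([(u-p['cx'])*d/f,(v-p['cy'])*d/f,d],-1)
    return (X-np.array(p['t']))@np.array(p['R']),d>0   # R^T(X-t)
def proj(p,X):
    f=p['depth'].shape[0]/2/np.tan(np.radians(p['fov_y']/2))
    c=np.atleast_2d(X)@np.array(p['R']).T+p['t'];return np.c_[c[:,0]/c[:,2]*f+p['cx'],c[:,1]/c[:,2]*f+p['cy']]
def rect(P):
    r=cv2.minAreaRect((P[:,:2]*1000).astype(np.float32));return [np.round(x,1) for x in (r[0],r[1],r[2])]
E
python3 - <<'E'
from h import *
for n in('top','scene'):
    p=pickle.load(open(n+'0.pkl','rb'));X,ok=cloud(p)
    print(n,'cam',-np.array(p['R']).T@p['t'])
    for t,e in (('top',dict(tray=(145,213,182,267),shaker=(245,163,342,275),rest=(380,212,418,249),big=(378,269,415,295))),('scene',dict(tray=(364,239,417,297),shaker=(205,159,326,276),rest=(168,140,205,192),big=(206,112,230,154)))):
        if t!=n: continue
        for k,(l,tp,r,b) in e.items():
            Q=X[tp-5:b+5,l-5:r+5][ok[tp-5:b+5,l-5:r+5]]
            print(k,len(Q),'zmax',np.percentile(Q[:,2],[50,90,99,100]).round(3))
            for lo,hi in ((.014,.03),(.03,.06),(.045,.06),(.06,.2),(.09,.11),(.13,.17)):
                s=Q[(Q[:,2]>lo)&(Q[:,2]<hi)]
                if len(s)>5: print('  ',lo,hi,len(s),s.mean(0).round(3),rect(s))
E
```

```text
top cam [0.47379885 0.04171326 1.29685341]
tray 3001 zmax [0.005 0.024 0.057 0.063]
   0.014 0.03 619 [0.477 0.338 0.02 ] [array([480.4, 336.8]), array([127.8,  91.8]), np.float64(1.5)]
   0.03 0.06 252 [0.498 0.335 0.051] [array([496.3, 336.2]), array([99.2, 88.9]), np.float64(1.3)]
   0.045 0.06 207 [0.5   0.336 0.054] [array([496.2, 337.2]), array([99., 88.]), np.float64(0.7)]
shaker 13002 zmax [0.098 0.104 0.138 0.16 ]
   0.03 0.06 46 [0.413 0.019 0.056] [array([413.2,  19.8]), array([131.7,  12.7]), np.float64(79.3)]
   0.045 0.06 46 [0.413 0.019 0.056] [array([413.2,  19.8]), array([131.7,  12.7]), np.float64(79.3)]
   0.06 0.2 8053 [ 0.541 -0.003  0.1  ] [array([538.2,  -3.6]), array([210.4, 267.4]), np.float64(79.5)]
   0.09 0.11 7270 [ 0.543 -0.004  0.101] [array([546.2,  -5.1]), array([200.3, 239.9]), np.float64(79.5)]
   0.13 0.17 152 [ 0.631 -0.021  0.15 ] [array([631.4, -20.6]), array([118.7,   5.1]), np.float64(79.6)]
rest 2249 zmax [0.005 0.072 0.128 0.133]
   0.014 0.03 262 [ 0.521 -0.289  0.016] [array([ 523.2, -295.9]), array([89.6, 78.3]), np.float64(66.7)]
   0.03
[... 2762 characters left out ...]
ray([29.4, 40.6]), np.float64(66.6)]
big 1762 zmax [0.002 0.116 0.137 0.14 ]
   0.014 0.03 48 [ 0.402 -0.253  0.022] [array([ 403.4, -258.5]), array([22.5, 50.5]), np.float64(4.4)]
   0.03 0.06 87 [ 0.401 -0.249  0.045] [array([ 392.8, -258.1]), array([41.5, 36.5]), np.float64(48.3)]
   0.045 0.06 42 [ 0.402 -0.249  0.053] [array([ 392.2, -259.3]), array([41., 35.]), np.float64(51.9)]
   0.06 0.2 455 [ 0.392 -0.261  0.106] [array([ 389.9, -261.4]), array([79.6, 36.5]), np.float64(54.1)]
   0.09 0.11 123 [ 0.39  -0.262  0.1  ] [array([ 392.4, -258. ]), array([62.3, 36.5]), np.float64(54.1)]
   0.13 0.17 91 [ 0.392 -0.26   0.134] [array([ 390.9, -260.4]), array([76.9, 35.9]), np.float64(54.2)]
```

```bash
cat >> h.py <<'E'
from scipy.spatial.transform import Rotation as Ro
def go(tx,ty,tz,yawy):
    "tool y desired direction (deg); prints turn, then dx dy dz in the turned frame (mm)"
    s=get_state();R=Ro.from_quat(s['eef_rot']).as_matrix();p=np.array(s['tool_pos'])*1000
    a=np.degrees(np.arctan2(R[1,1],R[0,1]));t=-np.radians((yawy-a+90)%180-90)
    R2=R@Ro.from_euler('z',t).as_matrix();d=R2.T@(np.array([tx,ty,tz])-p)
    print('clock',round(s['clock'],2),'pos',p.round(1),'yawy',round(a,2),'tilt z',R[:,2].round(4),'open',round(s['opening'],3),'F',np.round(s['contact_force'],1))
    print('  turn',round(t,3),'dxyz',d.round(1),'q',np.round(s['q'],2))
E
python3 - <<'E'
from h import *
go(485,337.5,190,91.2)
for n in('top','scene'):
    p=pickle.load(open(n+'0.pkl','rb'));X,ok=cloud(p);Q=X[ok]
    m=(abs(Q[:,0]-.481)<.04)&(abs(Q[:,1]-.337)<.03)&(Q[:,2]>.043)&(Q[:,2]<.065)
    print(rect(Q[m]),Q[m].mean(0),m.sum())
    m=(abs(Q[:,0]-.545)<.02)&(abs(Q[:,1]-.337)<.07)&(Q[:,2]>.043)&(Q[:,2]<.065)
    print(rect(Q[m]),Q[m].mean(0),m.sum())
E
```

```text
clock 0.8 pos [245.  575.  238.8] yawy 66.92 tilt z [ 0.e+00  1.e-04 -1.e+00] open 0.998 F [-0.4  0.1 -0.2]
  turn -0.424 dxyz [-235.  -242.5   48.7] q [-1.13  0.69 -0.19  1.57  0.16  0.9  -0.22]
[array([480.5, 336.3]), array([67.8, 12.3]), np.float64(1.2)] [0.48033935 0.3357171  0.05302079] 151
[array([544.1, 337.3]), array([ 3.2, 89. ]), np.float64(0.9)] [0.54401235 0.33785413 0.0558816 ] 70
[array([482.6, 338.2]), array([71.4, 12.2]), np.float64(1.4)] [0.48403622 0.33830605 0.05168369] 133
[array([545.5, 339.2]), array([ 7.6, 89.4]), np.float64(0.9)] [0.54584095 0.34059827 0.05063967] 126
```

Emit:
send_rows:
  series:
    - {"turn": -0.14, "grip": 0.5}
    - {"turn": -0.14}
    - {"turn": -0.144}
    - {"dx": -15, "dy": -15, "dz": 2}
    - {"dx": -30, "dy": -30, "dz": 6}
    - {"dx": -32, "dy": -33, "dz": 8}
    - {"dx": -32, "dy": -33, "dz": 8}
    - {"dx": -32, "dy": -33, "dz": 8}
    - {"dx": -32, "dy": -33, "dz": 8}
    - {"dx": -32, "dy": -33, "dz": 5}
    - {"dx": -20, "dy": -22, "dz": 3}
    - {"dx": -10, "dy": -10}
    - {"dx": 0}
    - {"dx": 0}

```text
schema error: expected keys grip, dx, dy, dz, turn
```

Run:
```python
from h import *
go(486,337.5,100,91.2)
p=snapshot('wrist');cv2.imwrite('pics/w1.png',p['img'][:,:,::-1]);pickle.dump(p,open('w1.pkl','wb'))
X,ok=cloud(p);Q=X[ok]
for c,h in ((.481,(.045,.03)),(.545,(.02,.07))):
    m=(abs(Q[:,0]-c)<h[0])&(abs(Q[:,1]-.337)<h[1])&(Q[:,2]>.046)&(Q[:,2]<.065)
    if m.sum()>5: print(rect(Q[m]),Q[m].mean(0),m.sum())
```

```text
clock 0.8 pos [245.  575.  238.8] yawy 66.92 tilt z [ 0.e+00  1.e-04 -1.e+00] open 0.998 F [-0.4  0.1 -0.2]
  turn -0.424 dxyz [-236.  -242.5  138.7] q [-1.13  0.69 -0.19  1.57  0.16  0.9  -0.22]
```

View pics/w1.png

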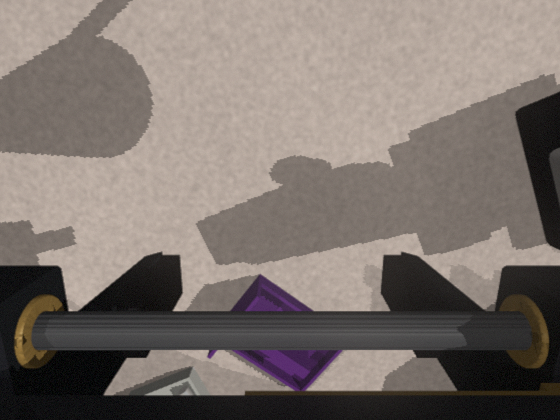

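Emit:
send_rows:
  series:
    - {"grip": 0.5, "dx": 0, "dy": 0, "dz": 0, "turn": -0.14}
    - {"grip": 0.5, "dx": 0, "dy": 0, "dz": 0, "turn": -0.14}
    - {"grip": 0.5, "dx": 0, "dy": 0, "dz": 0, "turn": -0.144}
    - {"grip": 0.5, "dx": -15, "dy": -15, "dz": 2, "turn": 0}
    - {"grip": 0.5, "dx": -30, "dy": -30, "dz": 6, "turn": 0}
    - {"grip": 0.5, "dx": -32, "dy": -33, "dz": 8, "turn": 0}
    - {"grip": 0.5, "dx": -32, "dy": -33, "dz": 8, "turn": 0}
    - {"grip": 0.5, "dx": -32, "dy": -33, "dz": 8, "turn": 0}
    - {"grip": 0.5, "dx": -32, "dy": -33, "dz": 8, "turn": 0}
    - {"grip": 0.5, "dx": -32, "dy": -33, "dz": 5, "turn": 0}
    - {"grip": 0.5, "dx": -20, "dy": -22, "dz": 3, "turn": 0}
    - {"grip": 0.5, "dx": -10, "dy": -10, "dz": 0, "turn": 0}
    - {"grip": 0.5, "dx": 0, "dy": 0, "dz": 0, "turn": 0}
    - {"grip": 0.5, "dx": 0, "dy": 0, "dz": 0, "turn": 0}

```text
clock: 2.25
tool_pos: [0.4837, 0.3402, 0.1911]
eef_rot: [-0.012, 1.0, 0.001, -0.0]
contact_force: [-0.6, 0.9, -0.5]
opening: 0.499
```

Run:
```python
from h import *
go(486,337.5,100,91.2)
p=snapshot('wrist');cv2.imwrite('pics/w2.png',p['img'][:,:,::-1]);pickle.dump(p,open('w2.pkl','wb'))
X,ok=cloud(p);Q=X[ok]
for c,h in ((.481,(.045,.03)),(.545,(.02,.07))):
    m=(abs(Q[:,0]-c)<h[0])&(abs(Q[:,1]-.337)<h[1])&(Q[:,2]>.046)&(Q[:,2]<.065)
    if m.sum()>5: print(rect(Q[m]),Q[m].mean(0),m.sum())
```

```text
clock 2.25 pos [483.7 340.2 191.1] yawy 91.34 tilt z [-7.0e-04  2.2e-03 -1.0e+00] open 0.499 F [-0.6  0.9 -0.5]
  turn 0.002 dxyz [-2.3 -2.9 91.1] q [-0.49  0.72 -0.34  1.71  0.32  0.76  0.6 ]
[array([481.5, 339.6]), array([69.9, 11.7]), np.float64(1.1)] [0.48031186 0.3394844  0.05171904] 1268
[array([544.2, 343. ]), array([ 5.4, 85.4]), np.float64(1.7)] [0.54358233 0.341856   0.05195012] 785
```

View pics/w2.png

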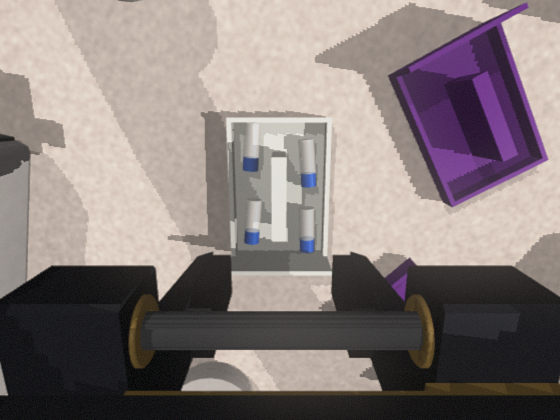

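Emit:
send_rows:
  series:
    - {"grip": 0.5, "dx": -2, "dy": -1.5, "dz": 15, "turn": 0}
    - {"grip": 0.5, "dx": 0, "dy": 0, "dz": 30, "turn": 0}
    - {"grip": 0.5, "dx": 0, "dy": 0, "dz": 35, "turn": 0}
    - {"grip": 0.5, "dx": 0, "dy": 0, "dz": 30, "turn": 0}
    - {"grip": 0.5, "dx": 0, "dy": 0, "dz": 25, "turn": 0}
    - {"grip": 0.5, "dx": 0, "dy": 0, "dz": 15, "turn": 0}
    - {"grip": 0.5, "dx": 0, "dy": 0, "dz": 5, "turn": 0}
    - {"grip": 0.5, "dx": 0, "dy": 0, "dz": 0, "turn": 0}
    - {"grip": 0.5, "dx": 0, "dy": 0, "dz": 0, "turn": 0}

```text
clock: 3.2
tool_pos: [0.4875, 0.3376, 0.0369]
eef_rot: [-0.011, 1.0, 0.001, 0.001]
contact_force: [0.1, 0.9, 0.1]
opening: 0.501
```

Run:
```python
from h import *
go(486,338.5,24,91.2)
p=snapshot('wrist');cv2.imwrite('pics/w3.png',p['img'][:,:,::-1])
```

```text
clock 3.2 pos [487.5 337.6  36.9] yawy 91.24 tilt z [ 0.0014  0.0016 -1.    ] open 0.501 F [0.1 0.9 0.1]
  turn 0.001 dxyz [ 1.5  0.9 12.9] q [-0.55  0.94 -0.23  1.79  0.43  0.45  0.51]
```

View pics/w3.png

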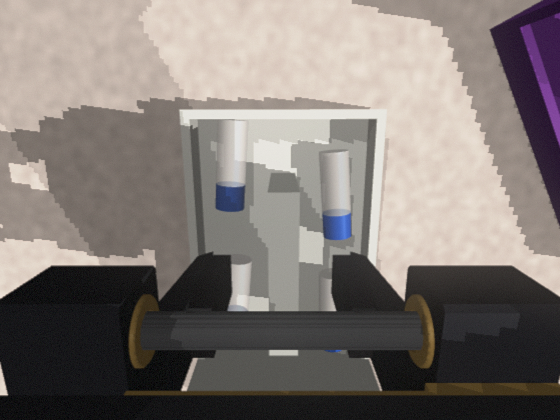

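Emit:
send_rows:
  force: 40
  series:
    - {"grip": 0.5, "dx": 1, "dy": 1, "dz": 8, "turn": 0}
    - {"grip": 0.5, "dx": 0, "dy": 0, "dz": 5, "turn": 0}
    - {"grip": 0.5, "dx": 0, "dy": 0, "dz": 0, "turn": 0}
    - {"grip": 0.3, "dx": 0, "dy": 0, "dz": 0, "turn": 0}
    - {"grip": 0.2, "dx": 0, "dy": 0, "dz": 0, "turn": 0}
    - {"grip": 0.1, "dx": 0, "dy": 0, "dz": 0, "turn": 0}
    - {"grip": 0, "dx": 0, "dy": 0, "dz": 0, "turn": 0}
    - {"grip": 0, "dx": 0, "dy": 0, "dz": 0, "turn": 0}
    - {"grip": 0, "dx": 0, "dy": 0, "dz": 0, "turn": 0}

```text
clock: 4.15
tool_pos: [0.4862, 0.3378, 0.0229]
eef_rot: [-0.011, 1.0, 0.0, 0.0]
contact_force: [0.8, -0.5, 1.0]
opening: 0.129
```

Run:
```python
from h import *
go(486,338.5,24,91.2)
```

```text
clock 4.15 pos [486.2 337.8  22.9] yawy 91.22 tilt z [ 3.e-04  4.e-04 -1.e+00] open 0.129 F [ 0.8 -0.5  1. ]
  turn 0.0 dxyz [ 0.2  0.7 -1.1] q [-0.56  0.97 -0.22  1.79  0.44  0.43  0.5 ]
```

Emit:
send_rows:
  series:
    - {"grip": 0, "dx": 0, "dy": 0, "dz": -2, "turn": 0}
    - {"grip": 0, "dx": 0, "dy": 0, "dz": -4, "turn": 0}
    - {"grip": 0, "dx": 0, "dy": 0, "dz": -6, "turn": 0}
    - {"grip": 0, "dx": 0, "dy": 0, "dz": -9, "turn": 0}
    - {"grip": 0, "dx": 0, "dy": 0, "dz": -12, "turn": 0}
    - {"grip": 0, "dx": 0, "dy": 0, "dz": -14, "turn": 0}
    - {"grip": 0, "dx": 0, "dy": 0, "dz": -15, "turn": 0}
    - {"grip": 0, "dx": 0, "dy": 0, "dz": -15, "turn": 0}
    - {"grip": 0, "dx": 0, "dy": 0, "dz": -15, "turn": 0}
    - {"grip": 0, "dx": 0, "dy": 0, "dz": -15, "turn": 0}
    - {"grip": 0, "dx": 0, "dy": 0, "dz": -14, "turn": 0}
    - {"grip": 0, "dx": 0, "dy": 0, "dz": -12, "turn": 0}
    - {"grip": 0, "dx": 0, "dy": 0, "dz": -10, "turn": 0}
    - {"grip": 0, "dx": 0, "dy": 0, "dz": -8, "turn": 0}
    - {"grip": 0, "dx": 0, "dy": 0, "dz": -5, "turn": 0}
    - {"grip": 0, "dx": 0, "dy": 0, "dz": -3, "turn": 0}
    - {"grip": 0, "dx": 0, "dy": 0, "dz": 0, "turn": 0}

```text
clock: 5.85
tool_pos: [0.4861, 0.3376, 0.1818]
eef_rot: [-0.011, 1.0, 0.0, 0.0]
contact_force: [0.7, 0.5, -3.2]
opening: 0.132
```

Run:
```python
from h import *
go(571-8,-8+1.5,185,79.5)
p=snapshot('wrist');cv2.imwrite('pics/w4.png',p['img'][:,:,::-1])
X,ok=cloud(p);Q=X[ok]
s=snapshot('scene');cv2.imwrite('pics/s4.png',cv2.resize(s['img'][100:350,180:480,::-1],None,fx=2,fy=2))
for q in (s,p):
    X,ok=cloud(q);Q=X[ok];tp=get_state()['tool_pos']
    m=(abs(Q[:,0]-.55)<.02)&(abs(Q[:,1]-.34)<.05)&(Q[:,2]>.205-.02)&(Q[:,2]<.25)
    for lo,hi in ((.14,.19),(.15,.2),(.165,.2)):
        m=(Q[:,0]>tp[0]+.04)&(Q[:,0]<tp[0]+.08)&(abs(Q[:,1]-.34)<.05)&(Q[:,2]>lo)&(Q[:,2]<hi)
        if m.sum()>9: print(m.sum(),rect(Q[m]),Q[m].mean(0),Q[m][:,2].max())
```

```text
clock 5.85 pos [486.1 337.6 181.8] yawy 91.21 tilt z [ 0.e+00  1.e-04 -1.e+00] open 0.132 F [ 0.7  0.5 -3.2]
  turn 0.204 dxyz [-138.3 -324.3   -3.2] q [-0.49  0.73 -0.34  1.72  0.33  0.75  0.6 ]
280 [array([545.6, 339.7]), array([19.2, 91.5]), np.float64(10.3)] [0.54627973 0.33990636 0.17415387] 0.18962527659508124
375 [array([545.6, 339.7]), array([19.2, 91.5]), np.float64(10.3)] [0.54634336 0.33937589 0.17941993] 0.1997878243694284
314 [array([545.6, 339.8]), array([19.2, 91.4]), np.float64(10.3)] [0.54641734 0.33954797 0.18296298] 0.1997878243694284
2058 [array([540.9, 339.8]), array([ 8.1, 42.5]), np.float64(4.2)] [0.54254503 0.3399194  0.17578336] 0.18673244545375384
2058 [array([540.9, 339.8]), array([ 8.1, 42.5]), np.float64(4.2)] [0.54254503 0.3399194  0.17578336] 0.18673244545375384
1850 [array([542.7, 339.9]), array([ 8.1, 42.1]), np.float64(9.5)] [0.542576   0.34000427 0.17717366] 0.18673244545375384
```

View pics/s4.png

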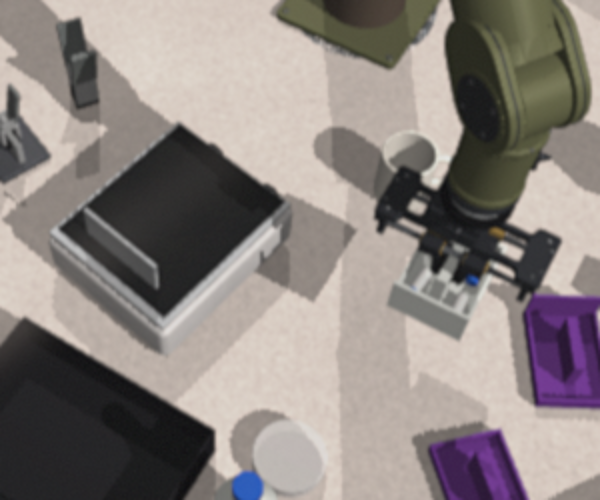

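View pics/w4.png

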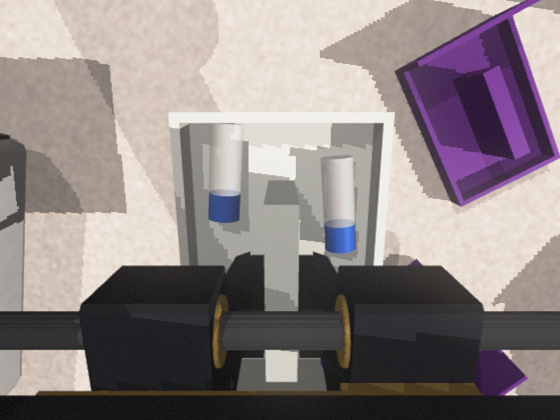

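Emit:
send_rows:
  series:
    - {"grip": 0, "dx": 0, "dy": 0, "dz": 0, "turn": 0.014}
    - {"grip": 0, "dx": 0, "dy": 0, "dz": 0, "turn": 0.03}
    - {"grip": 0, "dx": 0, "dy": 0, "dz": 0, "turn": 0.04}
    - {"grip": 0, "dx": 0, "dy": 0, "dz": 0, "turn": 0.04}
    - {"grip": 0, "dx": 0, "dy": 0, "dz": 0, "turn": 0.04}
    - {"grip": 0, "dx": 0, "dy": 0, "dz": 0, "turn": 0.03}
    - {"grip": 0, "dx": 0, "dy": 0, "dz": 0, "turn": 0.01}
    - {"grip": 0, "dx": 0, "dy": 0, "dz": 0, "turn": 0}

```text
clock: 6.75
tool_pos: [0.486, 0.3376, 0.1817]
eef_rot: [0.091, 0.996, 0.0, 0.0]
contact_force: [0.4, -0.0, -3.9]
opening: 0.135
```

Emit:
send_rows:
  series:
    - {"grip": 0, "dx": -1.6, "dy": -4, "dz": 0, "turn": 0}
    - {"grip": 0, "dx": -3.3, "dy": -8, "dz": 0, "turn": 0}
    - {"grip": 0, "dx": -4.9, "dy": -12, "dz": 0, "turn": 0}
    - {"grip": 0, "dx": -6.6, "dy": -16, "dz": 0, "turn": 0}
    - {"grip": 0, "dx": -8.4, "dy": -20.5, "dz": 0, "turn": 0}
    - {"grip": 0, "dx": -8.4, "dy": -20.5, "dz": 0, "turn": 0}
    - {"grip": 0, "dx": -8.4, "dy": -20.5, "dz": 0, "turn": 0}
    - {"grip": 0, "dx": -8.4, "dy": -20.5, "dz": 0, "turn": 0}
    - {"grip": 0, "dx": -8.4, "dy": -20.5, "dz": 0, "turn": 0}
    - {"grip": 0, "dx": -8.4, "dy": -20.5, "dz": 0, "turn": 0}
    - {"grip": 0, "dx": -8.4, "dy": -20.5, "dz": 0, "turn": 0}
    - {"grip": 0, "dx": -8.4, "dy": -20.5, "dz": 0, "turn": 0}
    - {"grip": 0, "dx": -8.4, "dy": -20.5, "dz": 0, "turn": 0}
    - {"grip": 0, "dx": -8.4, "dy": -20.5, "dz": 0, "turn": 0}
    - {"grip": 0, "dx": -8.4, "dy": -20.5, "dz": 0, "turn": 0}
    - {"grip": 0, "dx": -8.4, "dy": -20.5, "dz": 0, "turn": 0}
    - {"grip": 0, "dx": -6.6, "dy": -16, "dz": 0, "turn": 0}
    - {"grip": 0, "dx": -4.9, "dy": -12, "dz": 0, "turn": 0}
    - {"grip": 0, "dx": -3.3, "dy": -8, "dz": 0, "turn": 0}
    - {"grip": 0, "dx": -1.6, "dy": -4, "dz": 0, "turn": 0}

```text
clock: 8.75
tool_pos: [0.5581, -0.0086, 0.1817]
eef_rot: [0.092, 0.996, -0.0, -0.0]
contact_force: [-0.5, -0.0, -2.4]
opening: 0.133
```

Run:
```python
from h import *
go(558,-7,130,79.5)
p=snapshot('wrist');s=snapshot('scene');t=snapshot('top')
cv2.imwrite('pics/w5.png',p['img'][:,:,::-1])
cv2.imwrite('pics/s5.png',cv2.resize(s['img'][120:300,170:360,::-1],None,fx=3,fy=3))
```

```text
clock 8.75 pos [558.1  -8.6 181.7] yawy 79.45 tilt z [-0.e+00 -2.e-04 -1.e+00] open 0.133 F [-0.5 -0.  -2.4]
  turn -0.001 dxyz [ 0.4  1.5 51.7] q [ 0.14  0.69 -0.34  1.82  0.35  0.69  0.98]
```

View pics/s5.png

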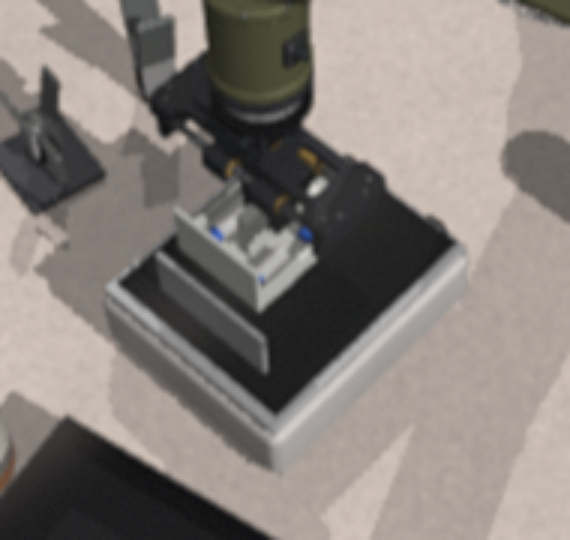

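View pics/w5.png

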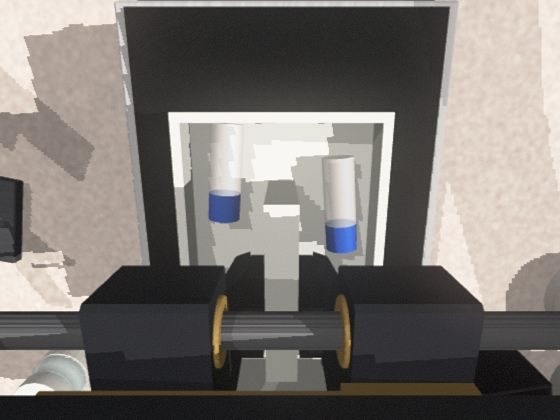

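Emit:
send_rows:
  series:
    - {"grip": 0, "dx": 0, "dy": 0.5, "dz": 3, "turn": 0}
    - {"grip": 0, "dx": 0, "dy": 0.5, "dz": 6, "turn": 0}
    - {"grip": 0, "dx": 0, "dy": 0.5, "dz": 9, "turn": 0}
    - {"grip": 0, "dx": 0, "dy": 0, "dz": 9, "turn": 0}
    - {"grip": 0, "dx": 0, "dy": 0, "dz": 9, "turn": 0}
    - {"grip": 0, "dx": 0, "dy": 0, "dz": 8, "turn": 0}
    - {"grip": 0, "dx": 0, "dy": 0, "dz": 6, "turn": 0}
    - {"grip": 0, "dx": 0, "dy": 0, "dz": 4, "turn": 0}
    - {"grip": 0, "dx": 0, "dy": 0, "dz": 2, "turn": 0}
    - {"grip": 0, "dx": 0, "dy": 0, "dz": 0, "turn": 0}
    - {"grip": 0, "dx": 0, "dy": 0, "dz": 0, "turn": 0}

```text
clock: 10.0
tool_pos: [0.5587, -0.0058, 0.126]
eef_rot: [0.091, 0.996, 0.0, 0.0]
contact_force: [0.4, 0.3, -1.9]
opening: 0.134
```

```bash
cat > gap.py <<'E'
from h import *
import sys
go(570.4,-9,123,79.5)
s=snapshot('scene');t=snapshot('top')
cv2.imwrite(f'pics/s{sys.argv[1]}.png',cv2.resize(s['img'][120:300,170:360,::-1],None,fx=3,fy=3,interpolation=cv2.INTER_CUBIC))
a=np.radians(-10.5);u=np.array([np.cos(a),np.sin(a)]);v=np.array([-u[1],u[0]])
for q in (s,t):
    X,ok=cloud(q);Q=X[ok];d=Q[:,:2]-[.5463,-.0045];x=d@u*1000;y=d@v*1000;z=Q[:,2]*1000
    m=(z>138)&(z<165)&(abs(y)<70)&(x>40)&(x<105)
    print('hist x',np.histogram(x[m],np.arange(40,106,3)))
    b=m&(x>84);c=m&(x<83)
    if b.sum():print('stop y',np.percentile(y[b],[1,99]),np.median(x[b]),'z',z[b].max())
    if c.sum():print('plate y',np.percentile(y[c],[1,99]),np.median(x[c]),'z',z[c].max())
    # yaw fits
    for n,k in (('stop',b),('plate',c)):
        if k.sum()>20: print(n,'slope deg',np.degrees(np.polyfit(y[k],x[k],1)[0]))
E
python3 gap.py 6
```

```text
clock 10.0 pos [558.7  -5.8 126. ] yawy 79.53 tilt z [ 6.e-04  1.e-04 -1.e+00] open 0.134 F [ 0.4  0.3 -1.9]
  turn 0.0 dxyz [-12.1  -1.1   3. ] q [ 0.1   0.77 -0.3   1.86  0.39  0.56  0.94]
hist x (array([ 16,   6,   0,   0,   0,   0,   0,   0,   0,  14,  78,  66,   0,
         0,   7,  67, 108,   0,   0,   0,   0]), array([ 40,  43,  46,  49,  52,  55,  58,  61,  64,  67,  70,  73,  76,
        79,  82,  85,  88,  91,  94,  97, 100, 103]))
stop y [-57.35464994  60.38364117] 88.3808642734432 z 157.96130526893245
plate y [-43.31126285  46.42855251] 72.37874141004286 z 160.6646359451257
stop slope deg 0.07506788850851344
plate slope deg -0.08975642872233262
hist x (array([ 0,  0,  0,  0,  0,  0,  0,  0,  0,  0,  1,  1,  0,  0,  5, 26,  8,
        0,  0,  0,  0]), array([ 40,  43,  46,  49,  52,  55,  58,  61,  64,  67,  70,  73,  76,
        79,  82,  85,  88,  91,  94,  97, 100, 103]))
stop y [23.45580593 58.91482334] 85.64444091579561 z 161.75134854135896
plate y [41.90717687 44.20617357] 72.79488110605692 z 159.73380208874903
stop slope deg -1.2493824502073008
```

View pics/s6.png

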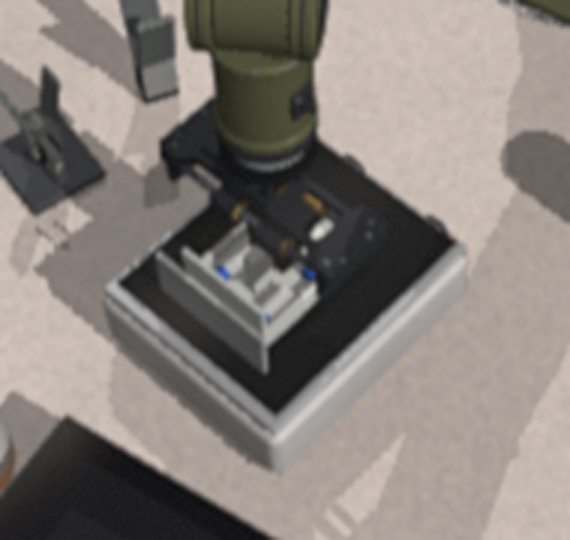

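Emit:
send_rows:
  series:
    - {"grip": 0, "dx": -2, "dy": 0, "dz": 1, "turn": 0}
    - {"grip": 0, "dx": -3, "dy": 0, "dz": 1, "turn": 0}
    - {"grip": 0, "dx": -3, "dy": 0, "dz": 0, "turn": 0}
    - {"grip": 0, "dx": -2, "dy": 0, "dz": 0, "turn": 0}
    - {"grip": 0, "dx": 0, "dy": 0, "dz": 0, "turn": 0}
    - {"grip": 0, "dx": 0, "dy": 0, "dz": 0, "turn": 0}

```text
clock: 10.7
tool_pos: [0.5683, -0.0076, 0.1237]
eef_rot: [0.091, 0.996, 0.0, -0.0]
contact_force: [-0.6, -0.1, -2.6]
opening: 0.132
```

```bash
python3 gap.py 7
```

```text
clock 10.7 pos [568.3  -7.6 123.7] yawy 79.52 tilt z [-1.e-04  1.e-04 -1.e+00] open 0.132 F [-0.6 -0.1 -2.6]
  turn 0.0 dxyz [-2.3 -1.   0.7] q [ 0.11  0.79 -0.3   1.83  0.39  0.58  0.95]
hist x (array([  5,  10,   7,  12,   9,   0,   0,   0,   0,   0,   0,   0,   6,
        42,  44,  67, 106,   0,   0,   0,   0]), array([ 40,  43,  46,  49,  52,  55,  58,  61,  64,  67,  70,  73,  76,
        79,  82,  85,  88,  91,  94,  97, 100, 103]))
stop y [-59.27963973  60.57465782] 88.52456310634952 z 157.75221891173155
plate y [-41.42344233  45.50211973] 79.58849655057288 z 159.34346538785093
stop slope deg -0.23562320769886486
plate slope deg -0.7357377886981472
hist x (array([ 0,  0,  0,  0,  0,  0,  0,  0,  0,  0,  0,  0,  0,  0,  2, 10,  4,
        0,  0,  0,  0]), array([ 40,  43,  46,  49,  52,  55,  58,  61,  64,  67,  70,  73,  76,
        79,  82,  85,  88,  91,  94,  97, 100, 103]))
stop y [40.40813145 58.70789617] 86.6922859294995 z 158.46299769600842
```

Not yet in contact; creep forward and settle down.

Emit:
send_rows:
  series:
    - {"grip": 0, "dx": -1, "dy": -0.5, "dz": 0, "turn": 0}
    - {"grip": 0, "dx": -1, "dy": -0.5, "dz": 0, "turn": 0}
    - {"grip": 0, "dx": 0, "dy": 0, "dz": 0, "turn": 0}

```text
clock: 11.1
tool_pos: [0.5701, -0.0091, 0.1237]
eef_rot: [0.091, 0.996, -0.0, -0.0]
contact_force: [-0.1, 0.0, -2.6]
opening: 0.129
```

Emit:
send_rows:
  series:
    - {"grip": 0, "dx": -0.7, "dy": 0, "dz": 0, "turn": 0}
    - {"grip": 0, "dx": 0, "dy": 0, "dz": 0, "turn": 0}

```text
clock: 11.3
tool_pos: [0.5702, -0.0091, 0.1236]
eef_rot: [0.091, 0.996, -0.0, -0.001]
contact_force: [-1.9, -0.0, -2.4]
opening: 0.137
```

Emit:
send_rows:
  series:
    - {"grip": 0, "dx": -0.7, "dy": 0, "dz": 0, "turn": 0}
    - {"grip": 0, "dx": 0, "dy": 0, "dz": 0, "turn": 0}

```text
clock: 11.5
tool_pos: [0.5703, -0.0091, 0.1236]
eef_rot: [0.091, 0.996, -0.0, -0.001]
contact_force: [-3.9, 0.5, -1.3]
opening: 0.137
```

Emit:
send_rows:
  series:
    - {"grip": 0, "dx": 0, "dy": 0, "dz": 0.7, "turn": 0}
    - {"grip": 0, "dx": 0, "dy": 0, "dz": 0.5, "turn": 0}
    - {"grip": 0, "dx": 0, "dy": 0, "dz": 0, "turn": 0}

```text
clock: 11.8
tool_pos: [0.5703, -0.0091, 0.1229]
eef_rot: [0.091, 0.996, -0.0, -0.001]
contact_force: [-6.6, 0.8, 4.0]
opening: 0.133
```

Emit:
send_rows:
  series:
    - {"grip": 0, "dx": -0.5, "dy": 0, "dz": 0.7, "turn": 0}
    - {"grip": 0, "dx": 0, "dy": 0, "dz": 0, "turn": 0}
    - {"grip": 0, "dx": 0, "dy": 0, "dz": 0, "turn": 0}

```text
clock: 12.1
tool_pos: [0.5703, -0.0091, 0.1228]
eef_rot: [0.091, 0.996, -0.0, -0.001]
contact_force: [-9.0, 0.8, 9.8]
opening: 0.131
```

Seated and pressed against the stop. Release, and rise a bit.

Emit:
send_rows:
  series:
    - {"grip": 0.15, "dx": 0, "dy": 0, "dz": 0, "turn": 0}
    - {"grip": 0.25, "dx": 0, "dy": 0, "dz": 0, "turn": 0}
    - {"grip": 0.4, "dx": 0, "dy": 0, "dz": 0, "turn": 0}
    - {"grip": 0.4, "dx": 0, "dy": 0, "dz": -2, "turn": 0}
    - {"grip": 0.4, "dx": 0, "dy": 0, "dz": -10, "turn": 0}
    - {"grip": 0.4, "dx": 0, "dy": 0, "dz": -30, "turn": 0}
    - {"grip": 0.6, "dx": 0, "dy": 0, "dz": -40, "turn": 0}
    - {"grip": 0.9, "dx": 0, "dy": 0, "dz": -30, "turn": 0}
    - {"grip": 0.9, "dx": 0, "dy": 0, "dz": 0, "turn": 0}

```text
clock: 13.0
tool_pos: [0.575, -0.0088, 0.2387]
eef_rot: [0.091, 0.996, 0.001, 0.005]
contact_force: [-0.0, -0.2, 0.3]
opening: 0.652
```

```bash
python3 gap.py 8
python3 - <<'E'
from h import *
go(525.5,-292,200,-22.5)
E
```

```text
clock 13.0 pos [575.   -8.8 238.7] yawy 79.5 tilt z [ 0.0096  0.001  -1.    ] open 0.652 F [-0.  -0.2  0.3]
  turn 0.0 dxyz [  5.5  -1.3 115.7] q [ 0.16  0.63 -0.38  1.72  0.3   0.83  1.03]
hist x (array([  8,  12,   5,  10,  13,   6,   0,   0,   0,   0,   0,   0,   0,
        13,  38,  69, 110,   0,   0,   0,   0]), array([ 40,  43,  46,  49,  52,  55,  58,  61,  64,  67,  70,  73,  76,
        79,  82,  85,  88,  91,  94,  97, 100, 103]))
stop y [-57.28237359  60.83030719] 88.36000568042748 z 158.67954168418945
plate y [-36.0285654   45.02376007] 53.04299598201592 z 156.10427883745285
stop slope deg 0.14228534460231398
plate slope deg 6.582258428368594
hist x (array([0, 0, 0, 0, 0, 0, 0, 0, 0, 0, 0, 0, 0, 0, 0, 0, 0, 0, 0, 0, 0]), array([ 40,  43,  46,  49,  52,  55,  58,  61,  64,  67,  70,  73,  76,
        79,  82,  85,  88,  91,  94,  97, 100, 103]))
clock 13.1 pos [572.3  -9.4 234.7] yawy 79.51 tilt z [ 0.0018 -0.     -1.    ] open 0.738 F [0.  0.  0.6]
  turn -1.361 dxyz [279.  -64.9  34.6] q [ 0.16  0.64 -0.38  1.73  0.3   0.83  1.03]
```

View pics/s8.png

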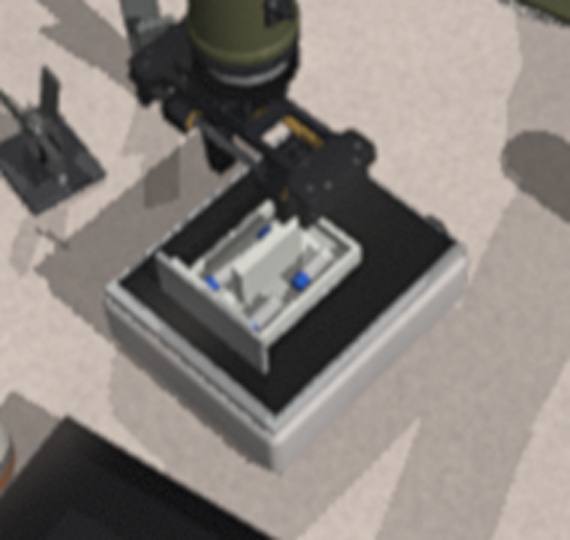

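Emit:
send_rows:
  series:
    - {"grip": 1, "dx": 0, "dy": 0, "dz": 0, "turn": 0.1}
    - {"grip": 1, "dx": 0, "dy": 0, "dz": 0, "turn": 0.14}
    - {"grip": 1, "dx": 0, "dy": 0, "dz": 0, "turn": 0.14}
    - {"grip": 1, "dx": 0, "dy": 0, "dz": 0, "turn": 0.14}
    - {"grip": 1, "dx": 0, "dy": 0, "dz": 0, "turn": 0.14}
    - {"grip": 1, "dx": 0, "dy": 0, "dz": 0, "turn": 0.14}
    - {"grip": 1, "dx": 0, "dy": 0, "dz": 0, "turn": 0.14}
    - {"grip": 1, "dx": 0, "dy": 0, "dz": 0, "turn": 0.14}
    - {"grip": 1, "dx": 0, "dy": 0, "dz": 0, "turn": 0.14}
    - {"grip": 1, "dx": 0, "dy": 0, "dz": 0, "turn": 0.14}
    - {"grip": 1, "dx": 0, "dy": 0, "dz": 0, "turn": 0.14}
    - {"grip": 1, "dx": 0, "dy": 0, "dz": 0, "turn": 0.14}
    - {"grip": 1, "dx": 0, "dy": 0, "dz": 0, "turn": 0.14}
    - {"grip": 1, "dx": 0, "dy": 0, "dz": 0, "turn": 0}

```text
clock: 14.5
tool_pos: [0.571, -0.0093, 0.2324]
eef_rot: [0.831, 0.556, -0.002, -0.0]
contact_force: [-0.5, 0.7, -0.3]
opening: 1.0
```

Run:
```python
from h import *
go(525.5,-292,200,-22.5)
```

```text
clock 14.5 pos [571.   -9.3 232.4] yawy -22.47 tilt z [-0.003 -0.001 -1.   ] open 1.0 F [-0.5  0.7 -0.3]
  turn 0.0 dxyz [-278.6   66.3   32.8] q [-0.15  0.63  0.15  1.75 -0.12  0.78 -0.34]
```

Emit:
send_rows:
  series:
    - {"grip": 1, "dx": -12, "dy": 3, "dz": -3, "turn": 0}
    - {"grip": 1, "dx": -26, "dy": 6, "dz": -5, "turn": 0}
    - {"grip": 1, "dx": -34, "dy": 8, "dz": -5, "turn": 0}
    - {"grip": 1, "dx": -34, "dy": 8, "dz": -5, "turn": 0}
    - {"grip": 1, "dx": -34, "dy": 8, "dz": -5, "turn": 0}
    - {"grip": 1, "dx": -34, "dy": 8, "dz": -5, "turn": 0}
    - {"grip": 1, "dx": -34, "dy": 8, "dz": -5, "turn": 0}
    - {"grip": 1, "dx": -34, "dy": 8, "dz": 0, "turn": 0}
    - {"grip": 1, "dx": -24, "dy": 6, "dz": 0, "turn": 0}
    - {"grip": 1, "dx": -12.6, "dy": 3.3, "dz": 0, "turn": 0}
    - {"grip": 1, "dx": 0, "dy": 0, "dz": 0, "turn": 0}
    - {"grip": 1, "dx": 0, "dy": 0, "dz": 0, "turn": 0}
    - {"grip": 1, "dx": 0, "dy": 0, "dz": 0, "turn": 0}

```text
clock: 15.8
tool_pos: [0.5274, -0.29, 0.2666]
eef_rot: [0.83, 0.557, 0.0, -0.001]
contact_force: [0.3, -0.5, -0.4]
opening: 0.996
```

Run:
```python
from h import *
go(525.5,-292,200,-22.5)
p=snapshot('wrist');cv2.imwrite('pics/w9.png',p['img'][:,:,::-1])
X,ok=cloud(p);Q=X[ok]
m0=(abs(Q[:,0]-.525)<.06)&(abs(Q[:,1]+.292)<.06)
for lo,hi in ((.008,.02),(.045,.06),(.062,.14),(.085,.14),(.095,.108),(.108,.122),(.12,.14)):
    m=m0&(Q[:,2]>lo)&(Q[:,2]<hi)
    if m.sum()>9: print(lo,hi,m.sum(),rect(Q[m]),Q[m].mean(0).round(4),Q[m][:,2].max().round(4))
```

```text
clock 15.8 pos [ 527.4 -290.   266.6] yawy -22.27 tilt z [-1.0e-04  1.7e-03 -1.0e+00] open 0.996 F [ 0.3 -0.5 -0.4]
  turn 0.004 dxyz [-2.7 -0.9 66.6] q [ 0.36  0.63  0.12  1.61 -0.09  0.91  0.13]
0.008 0.02 3151 [array([ 524.1, -294.5]), array([89.6, 80. ]), np.float64(67.9)] [ 0.5288 -0.2833  0.0117] 0.0198
0.045 0.06 482 [array([ 521.8, -292.7]), array([69.2, 26.7]), np.float64(55.8)] [ 0.526  -0.2911  0.051 ] 0.06
0.062 0.14 1877 [array([ 525.3, -291.5]), array([26.3, 53.1]), np.float64(68.0)] [ 0.5257 -0.2903  0.1023] 0.1288
0.085 0.14 1283 [array([ 525.3, -291.2]), array([26. , 53.1]), np.float64(68.3)] [ 0.5258 -0.2903  0.1136] 0.1288
0.095 0.108 249 [array([ 525.4, -290.9]), array([25.2, 41.6]), np.float64(67.6)] [ 0.5254 -0.2896  0.1019] 0.108
0.108 0.122 312 [array([ 525.6, -291.2]), array([25.5, 48.9]), np.float64(67.8)] [ 0.5265 -0.2897  0.1151] 0.122
0.12 0.14 583 [array([ 525.3, -291.4]), array([25.9, 53.1]), np.float64(67.9)] [ 0.5255 -0.291   0.1256] 0.1288
```

View pics/w9.png

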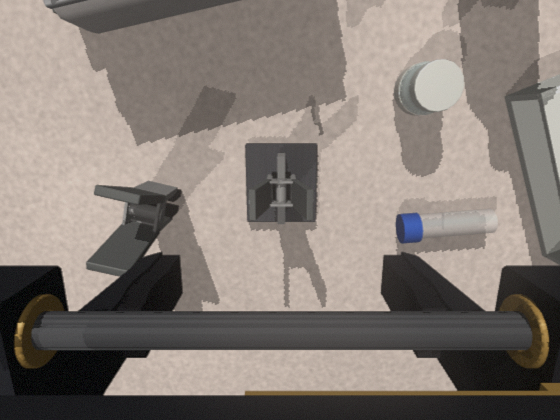

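Emit:
send_rows:
  force: 25
  series:
    - {"grip": 1, "dx": -2, "dy": -1.3, "dz": 15, "turn": -0.005}
    - {"grip": 1, "dx": 0, "dy": 0, "dz": 30, "turn": 0}
    - {"grip": 1, "dx": 0, "dy": 0, "dz": 35, "turn": 0}
    - {"grip": 1, "dx": 0, "dy": 0, "dz": 30, "turn": 0}
    - {"grip": 1, "dx": 0, "dy": 0, "dz": 20, "turn": 0}
    - {"grip": 1, "dx": 0, "dy": 0, "dz": 15, "turn": 0}
    - {"grip": 1, "dx": 0, "dy": 0, "dz": 10, "turn": 0}
    - {"grip": 1, "dx": 0, "dy": 0, "dz": 5, "turn": 0}
    - {"grip": 1, "dx": 0, "dy": 0, "dz": 0, "turn": 0}
    - {"grip": 1, "dx": 0, "dy": 0, "dz": 0, "turn": 0}

```text
clock: 16.85
tool_pos: [0.5254, -0.2935, 0.1075]
eef_rot: [0.83, 0.558, 0.0, 0.001]
contact_force: [-0.4, 0.4, 0.8]
opening: 0.997
```

Run:
```python
from h import *
go(525.4,-291.4,95,-22)
p=snapshot('wrist');cv2.imwrite('pics/w10.png',p['img'][:,:,::-1])
```

```text
clock 16.85 pos [ 525.4 -293.5  107.5] yawy -22.15 tilt z [ 1.1e-03 -5.0e-04 -1.0e+00] open 0.997 F [-0.4  0.4  0.8]
  turn -0.003 dxyz [ 2.  -0.8 12.5] q [ 0.39  0.84  0.08  1.75 -0.12  0.56  0.15]
```

View pics/w10.png

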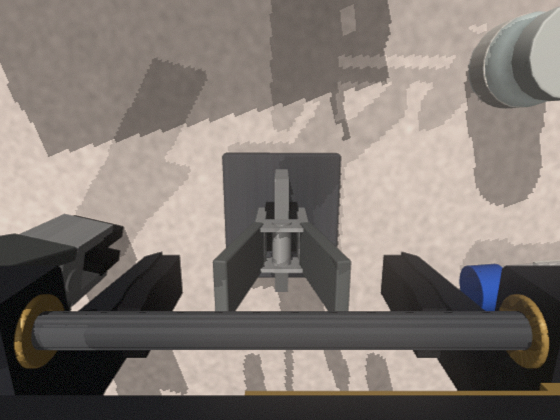

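Emit:
send_rows:
  force: 25
  series:
    - {"grip": 1, "dx": 1.5, "dy": -0.8, "dz": 8, "turn": -0.003}
    - {"grip": 1, "dx": 0, "dy": 0, "dz": 4, "turn": 0}
    - {"grip": 1, "dx": 0, "dy": 0, "dz": 0, "turn": 0}
    - {"grip": 0.8, "dx": 0, "dy": 0, "dz": 0, "turn": 0}
    - {"grip": 0.65, "dx": 0, "dy": 0, "dz": 0, "turn": 0}
    - {"grip": 0.58, "dx": 0, "dy": 0, "dz": 0, "turn": 0}
    - {"grip": 0.5, "dx": 0, "dy": 0, "dz": 0, "turn": 0}
    - {"grip": 0.4, "dx": 0, "dy": 0, "dz": 0, "turn": 0}
    - {"grip": 0.3, "dx": 0, "dy": 0, "dz": 0, "turn": 0}
    - {"grip": 0.2, "dx": 0, "dy": 0, "dz": 0, "turn": 0}
    - {"grip": 0.1, "dx": 0, "dy": 0, "dz": 0, "turn": 0}
    - {"grip": 0, "dx": 0, "dy": 0, "dz": 0, "turn": 0}
    - {"grip": 0, "dx": 0, "dy": 0, "dz": 0, "turn": 0}

```text
clock: 18.2
tool_pos: [0.5246, -0.2917, 0.0947]
eef_rot: [0.829, 0.559, -0.0, -0.0]
contact_force: [0.5, 0.4, -0.6]
opening: 0.309
```

Run:
```python
from h import *
go(525.4,-291.4,95,-22)
p=snapshot('wrist');cv2.imwrite('pics/w11.png',p['img'][:,:,::-1])
```

```text
clock 18.2 pos [ 524.6 -291.7   94.7] yawy -22.0 tilt z [-2.e-04  2.e-04 -1.e+00] open 0.309 F [ 0.5  0.4 -0.6]
  turn 0.0 dxyz [ 0.6  0.7 -0.3] q [ 0.39  0.85  0.08  1.76 -0.12  0.53  0.16]
```

View pics/w11.png

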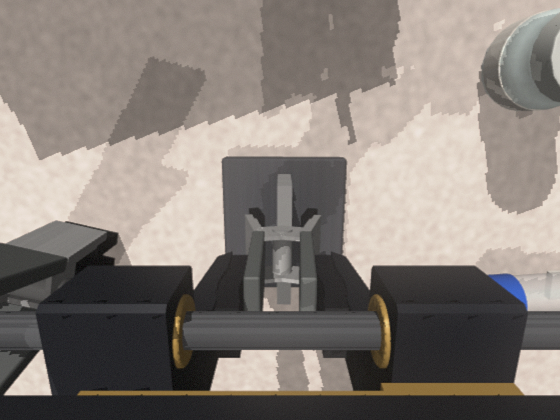

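Emit:
send_rows:
  series:
    - {"grip": 0, "dx": 0, "dy": 0, "dz": -3, "turn": 0}
    - {"grip": 0, "dx": 0, "dy": 0, "dz": -6, "turn": 0}
    - {"grip": 0, "dx": 0, "dy": 0, "dz": -10, "turn": 0}
    - {"grip": 0, "dx": 0, "dy": 0, "dz": -15, "turn": 0}
    - {"grip": 0, "dx": 0, "dy": 0, "dz": -20, "turn": 0}
    - {"grip": 0, "dx": 0, "dy": 0, "dz": -20, "turn": 0}
    - {"grip": 0, "dx": 0, "dy": 0, "dz": -20, "turn": 0}
    - {"grip": 0, "dx": 0, "dy": 0, "dz": -20, "turn": 0}
    - {"grip": 0, "dx": 0, "dy": 0, "dz": -18, "turn": -0.04}
    - {"grip": 0, "dx": 0, "dy": 0, "dz": -12, "turn": -0.08}
    - {"grip": 0, "dx": 0, "dy": 0, "dz": -5, "turn": -0.06}
    - {"grip": 0, "dx": 0, "dy": 0, "dz": -2, "turn": -0.022}
    - {"grip": 0, "dx": 0, "dy": 0, "dz": 0, "turn": 0}

```text
clock: 19.55
tool_pos: [0.5247, -0.2919, 0.2465]
eef_rot: [0.769, 0.64, 0.0, 0.0]
contact_force: [0.9, -1.0, -1.1]
opening: 0.309
```

Run:
```python
from h import *
go(629.9,-20,245,-10.5)
p=snapshot('wrist');cv2.imwrite('pics/w12.png',p['img'][:,:,::-1])
s=snapshot('scene');cv2.imwrite('pics/s12.png',cv2.resize(s['img'][80:280,120:360,::-1],None,fx=2.5,fy=2.5))
```

```text
clock 19.55 pos [ 524.7 -291.9  246.5] yawy -10.47 tilt z [ 9.e-04 -2.e-04 -1.e+00] open 0.309 F [ 0.9 -1.  -1.1]
  turn 0.001 dxyz [286.5  53.9   1.5] q [ 0.4   0.64  0.06  1.64 -0.05  0.86  0.29]
```

View pics/w12.png

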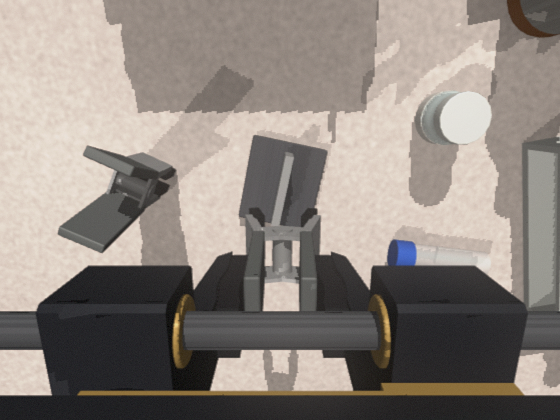

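View pics/s12.png

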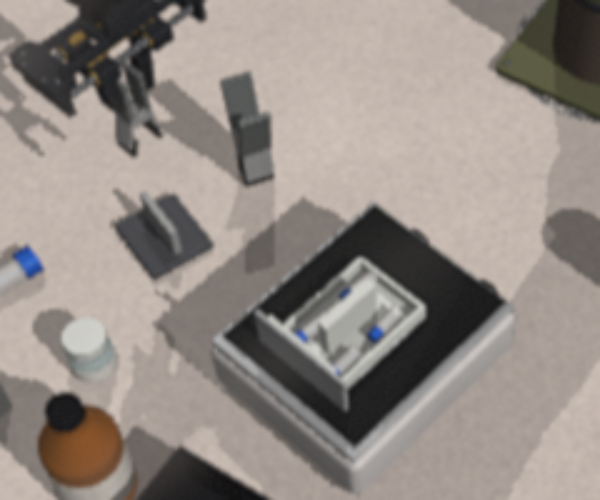

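Emit:
send_rows:
  series:
    - {"grip": 0, "dx": 6, "dy": 1.1, "dz": 0, "turn": 0}
    - {"grip": 0, "dx": 14, "dy": 2.6, "dz": 0, "turn": 0}
    - {"grip": 0, "dx": 22, "dy": 4.1, "dz": 0, "turn": 0}
    - {"grip": 0, "dx": 29, "dy": 5.5, "dz": 0, "turn": 0}
    - {"grip": 0, "dx": 29, "dy": 5.5, "dz": 0, "turn": 0}
    - {"grip": 0, "dx": 29, "dy": 5.5, "dz": 0, "turn": 0}
    - {"grip": 0, "dx": 29, "dy": 5.5, "dz": 0, "turn": 0}
    - {"grip": 0, "dx": 29, "dy": 5.5, "dz": 0, "turn": 0}
    - {"grip": 0, "dx": 29, "dy": 5.5, "dz": 0, "turn": 0}
    - {"grip": 0, "dx": 29, "dy": 5.5, "dz": 0, "turn": 0}
    - {"grip": 0, "dx": 22, "dy": 4, "dz": 0, "turn": 0}
    - {"grip": 0, "dx": 14, "dy": 2.5, "dz": 0, "turn": 0}
    - {"grip": 0, "dx": 6, "dy": 1, "dz": 0, "turn": 0}
    - {"grip": 0, "dx": 0, "dy": 0, "dz": 0, "turn": 0}
    - {"grip": 0, "dx": 0, "dy": 0, "dz": 0, "turn": 0}

```text
clock: 21.15
tool_pos: [0.6291, -0.0208, 0.2458]
eef_rot: [0.769, 0.639, -0.001, 0.0]
contact_force: [0.6, -1.5, -1.1]
opening: 0.308
```

```bash
cat > cl.py <<'E'
from h import *
import sys
k=sys.argv[1]
go(630.2,-18.8,197,-10.5)
p=snapshot('wrist');cv2.imwrite(f'pics/w{k}.png',p['img'][:,:,::-1])
s=snapshot('scene');cv2.imwrite(f'pics/s{k}.png',cv2.resize(s['img'][120:280,190:350,::-1],None,fx=3.5,fy=3.5,interpolation=cv2.INTER_CUBIC))
a=np.radians(-10.5);u=np.array([np.cos(a),np.sin(a)]);v=np.array([-u[1],u[0]])
for n,q in (('scene',s),('wrist',p)):
    X,ok=cloud(q);Q=X[ok];d=Q[:,:2]-[.5463,-.0045];x=d@u*1000;y=d@v*1000;z=Q[:,2]*1000
    for lo,hi in ((140,158),(162,175),(175,185),(185,200),(200,215)):
        m=(z>lo)&(z<hi)&(abs(y)<65)&(x>58)&(x<115)
        if m.sum()>5: print(n,lo,hi,m.sum(),'x',np.percentile(x[m],[2,50,98]).round(1),'y',np.percentile(y[m],[2,50,98]).round(1))
E
python3 cl.py 13
```

```text
clock 21.15 pos [629.1 -20.8 245.8] yawy -10.53 tilt z [-5.0e-04 -1.2e-03 -1.0e+00] open 0.308 F [ 0.6 -1.5 -1.1]
  turn -0.0 dxyz [ 2.2  0.8 48.8] q [-0.09  0.69  0.09  1.55 -0.07  0.91 -0.16]
scene 140 158 149 x [81.4 87.6 90.1] y [-56.4  19.3  60.7]
scene 175 185 24 x [ 67.4 103.8 105.8] y [-13.1   4.7  12.1]
scene 185 200 60 x [ 65.4 100.8 106. ] y [-11.6   7.7  12.7]
scene 200 215 56 x [ 67.4 100.5 104.8] y [-13.6   2.8  10.8]
wrist 140 158 1173 x [81.2 85.7 89. ] y [-54.5  23.9  59.7]
wrist 175 185 79 x [ 63.7  98.  105.1] y [ 9.5 12.5 12.9]
wrist 185 200 554 x [ 62.5  94.5 105.9] y [-10.6  10.6  12.8]
wrist 200 215 418 x [ 64.8  94.6 103.4] y [-10.6  10.   11.9]
```

View pics/s13.png

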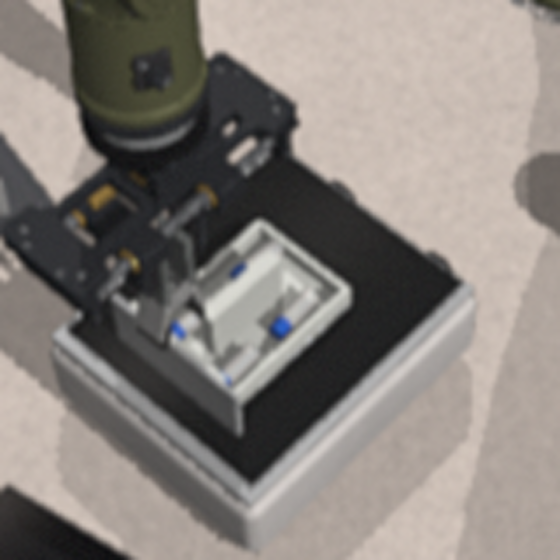

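View pics/w13.png

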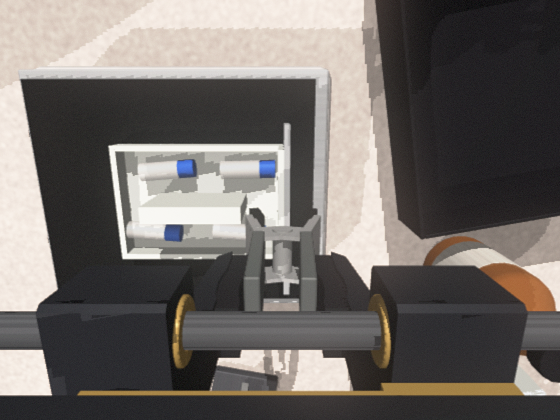

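Emit:
send_rows:
  series:
    - {"grip": 0, "dx": 1.5, "dy": 0.5, "dz": 3, "turn": 0}
    - {"grip": 0, "dx": 0, "dy": 0, "dz": 6, "turn": 0}
    - {"grip": 0, "dx": 0, "dy": 0, "dz": 7, "turn": 0}
    - {"grip": 0, "dx": 0, "dy": 0, "dz": 7, "turn": 0}
    - {"grip": 0, "dx": 0, "dy": 0, "dz": 6, "turn": 0}
    - {"grip": 0, "dx": 0, "dy": 0, "dz": 3, "turn": 0}
    - {"grip": 0, "dx": 0, "dy": 0, "dz": 0, "turn": 0}
    - {"grip": 0, "dx": 0, "dy": 0, "dz": 0, "turn": 0}

```text
clock: 22.05
tool_pos: [0.6304, -0.0179, 0.2139]
eef_rot: [0.768, 0.64, 0.0, 0.0]
contact_force: [-0.3, -1.1, -1.7]
opening: 0.311
```

```bash
python3 cl.py 14
```

```text
clock 22.05 pos [630.4 -17.9 213.9] yawy -10.43 tilt z [ 3.e-04  0.e+00 -1.e+00] open 0.311 F [-0.3 -1.1 -1.7]
  turn 0.001 dxyz [-1.  -0.1 16.9] q [-0.09  0.72  0.09  1.58 -0.08  0.84 -0.16]
scene 140 158 160 x [ 70.6  88.5 106.3] y [-44.4  16.7  60.4]
scene 162 175 59 x [ 67.5 102.6 107.6] y [-8.8  8.6 15.4]
scene 175 185 36 x [ 69.  100.4 104.3] y [-8.7  6.6 14.6]
scene 185 200 67 x [ 72.7  86.1 101.3] y [-3.6 12.7 16.1]
scene 200 215 43 x [64.2 76.8 99.8] y [-1.9 12.3 15.5]
wrist 140 158 1588 x [ 67.2  85.6 102.7] y [-46.3  22.3  59.7]
wrist 162 175 531 x [ 64.4  95.3 105.7] y [-6.4 12.5 15.9]
wrist 175 185 329 x [ 67.4  90.2 102.5] y [-7.6 14.5 15.7]
wrist 185 200 1659 x [72.2 84.5 97.2] y [-8.7  5.8 15.9]
wrist 200 215 424 x [ 63.6  76.1 104.3] y [-5.5 15.5 16.1]
```

View pics/s14.png

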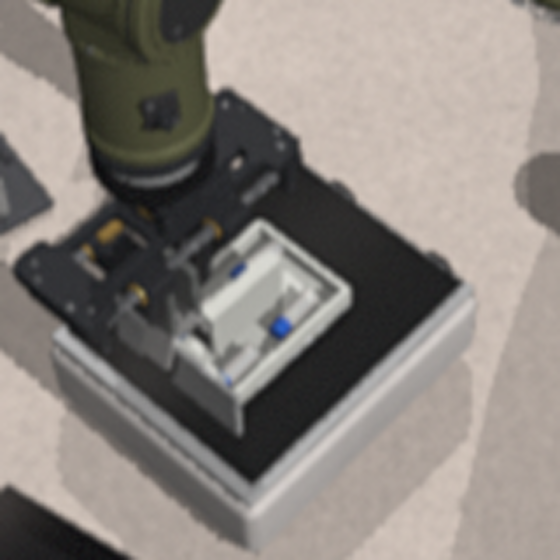

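View pics/w14.png

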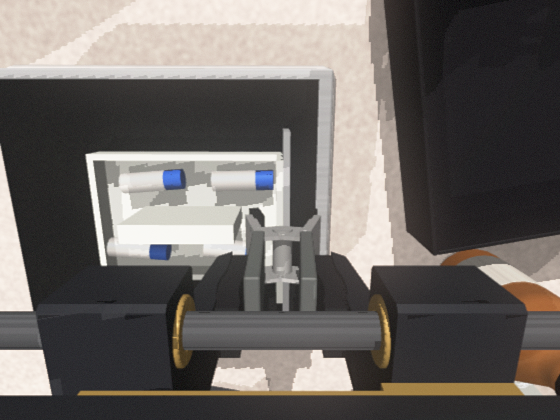

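Emit:
send_rows:
  series:
    - {"grip": 0, "dx": -0.5, "dy": 0, "dz": 4, "turn": 0}
    - {"grip": 0, "dx": 0, "dy": 0, "dz": 5, "turn": 0}
    - {"grip": 0, "dx": 0, "dy": 0, "dz": 5, "turn": 0}
    - {"grip": 0, "dx": 0, "dy": 0, "dz": 3, "turn": 0}
    - {"grip": 0, "dx": 0, "dy": 0, "dz": 0, "turn": 0}
    - {"grip": 0, "dx": 0, "dy": 0, "dz": 0, "turn": 0}

```text
clock: 22.75
tool_pos: [0.6302, -0.0183, 0.1967]
eef_rot: [0.768, 0.64, -0.0, -0.0]
contact_force: [-0.3, -0.3, -0.5]
opening: 0.305
```

```bash
python3 cl.py 15
```

```text
clock 22.75 pos [630.2 -18.3 196.7] yawy -10.43 tilt z [-1.e-04  1.e-04 -1.e+00] open 0.305 F [-0.3 -0.3 -0.5]
  turn 0.001 dxyz [-0.5  0.1 -0.3] q [-0.09  0.74  0.08  1.6  -0.08  0.8  -0.15]
scene 140 158 181 x [ 68.3  88.8 106.7] y [-48.2  15.   60. ]
scene 162 175 57 x [ 72.4  95.2 102.3] y [-9.2  9.9 15.4]
scene 175 185 35 x [ 72.4  86.3 100.1] y [-2.3 11.8 15. ]
scene 185 200 39 x [ 62.7  76.6 101.8] y [-1.  11.3 16.1]
scene 200 215 72 x [ 59.9  93.9 112.7] y [-3.9 11.1 15.9]
wrist 140 158 2302 x [ 64.2  85.5 105.7] y [-38.4  15.2  59.3]
wrist 162 175 936 x [ 69.1  84.9 100.5] y [-8.1  7.3 15.4]
wrist 175 185 997 x [71.6 84.4 97.2] y [-9.5  7.6 15.4]
wrist 185 200 534 x [ 62.3  76.2 106.4] y [-5.6 14.9 15.5]
wrist 200 215 1489 x [ 58.8  91.5 110.8] y [-5.  12.7 15.5]
```

View pics/w15.png

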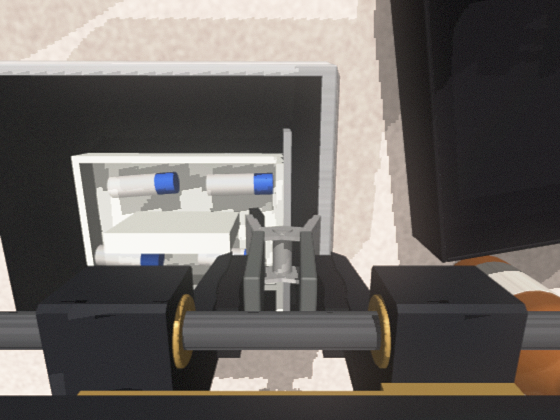

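Emit:
send_rows:
  series:
    - {"grip": 0, "dx": -0.5, "dy": 0, "dz": 2, "turn": 0}
    - {"grip": 0, "dx": 0, "dy": 0, "dz": 0, "turn": 0}
    - {"grip": 0.35, "dx": 0, "dy": 0, "dz": 0, "turn": 0}
    - {"grip": 0.4, "dx": 0, "dy": 0, "dz": 0, "turn": 0}
    - {"grip": 0.45, "dx": 0, "dy": 0, "dz": 0, "turn": 0}
    - {"grip": 0.5, "dx": 0, "dy": 0, "dz": 0, "turn": 0}
    - {"grip": 0.55, "dx": 0, "dy": 0, "dz": 0, "turn": 0}
    - {"grip": 0.65, "dx": 0, "dy": 0, "dz": 0, "turn": 0}
    - {"grip": 0.8, "dx": 0, "dy": 0, "dz": 0, "turn": 0}
    - {"grip": 1, "dx": 0, "dy": 0, "dz": 0, "turn": 0}
    - {"grip": 1, "dx": 0, "dy": 0, "dz": 0, "turn": 0}
    - {"grip": 1, "dx": 0, "dy": 0, "dz": 0, "turn": 0}

```text
clock: 24.05
tool_pos: [0.6301, -0.0188, 0.1948]
eef_rot: [0.768, 0.64, 0.0, -0.0]
contact_force: [-0.4, 0.6, 0.4]
opening: 0.976
```

```bash
python3 cl.py 16
```

```text
clock 24.05 pos [630.1 -18.8 194.8] yawy -10.42 tilt z [ 0.e+00  1.e-04 -1.e+00] open 0.976 F [-0.4  0.6  0.4]
  turn 0.001 dxyz [ 0.   0.1 -2.2] q [-0.09  0.75  0.08  1.6  -0.08  0.8  -0.15]
scene 140 158 146 x [74.  88.1 99.5] y [-9.1 21.1 59.7]
scene 162 175 53 x [71.7 85.8 99.9] y [-10.3   6.   14.3]
scene 175 185 73 x [ 70.1  83.2 102.2] y [-11.5   4.4  15.1]
scene 185 200 60 x [ 66.7  72.7 105.8] y [-11.    6.1  15. ]
scene 200 215 50 x [ 64.4  68.8 109.2] y [-10.8   5.6  15.4]
wrist 140 158 2306 x [73.9 85.4 96.2] y [-37.9  15.   59.4]
wrist 162 175 548 x [72.  86.3 97.9] y [-8.6 13.4 15. ]
wrist 175 185 2114 x [71.9 84.9 97.8] y [-9.9  3.2 14.9]
wrist 185 200 1417 x [ 66.9  96.3 102.7] y [-9.8  5.8 15. ]
wrist 200 215 1732 x [ 63.8  99.9 106.2] y [-8.7  7.  15. ]
```

View pics/w16.png

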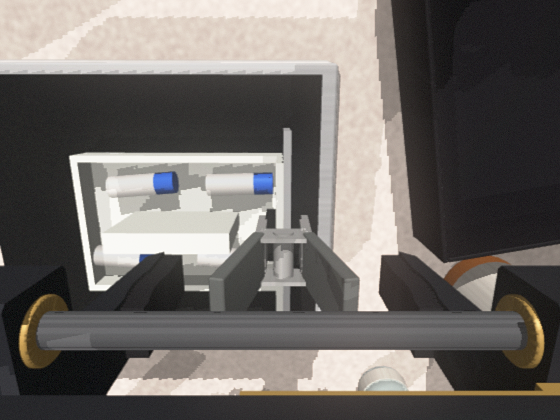

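Clamp grips both plates. Retreat straight up, then aside for a check.

Emit:
send_rows:
  series:
    - {"grip": 1, "dx": 0, "dy": 0, "dz": -5, "turn": 0}
    - {"grip": 1, "dx": 0, "dy": 0, "dz": -15, "turn": 0}
    - {"grip": 1, "dx": 0, "dy": 0, "dz": -25, "turn": 0}
    - {"grip": 1, "dx": 0, "dy": 0, "dz": -30, "turn": 0}
    - {"grip": 1, "dx": 0, "dy": 0, "dz": -25, "turn": 0}
    - {"grip": 1, "dx": 0, "dy": -15, "dz": -10, "turn": 0}
    - {"grip": 1, "dx": 0, "dy": -30, "dz": 0, "turn": 0}
    - {"grip": 1, "dx": 0, "dy": -30, "dz": 0, "turn": 0}
    - {"grip": 1, "dx": 0, "dy": -30, "dz": 0, "turn": 0}
    - {"grip": 1, "dx": 0, "dy": -30, "dz": 0, "turn": 0}
    - {"grip": 1, "dx": 0, "dy": -15, "dz": 0, "turn": 0}
    - {"grip": 1, "dx": 0, "dy": 0, "dz": 0, "turn": 0}
    - {"grip": 1, "dx": 0, "dy": 0, "dz": 0, "turn": 0}

```text
clock: 25.45
tool_pos: [0.4835, 0.0083, 0.3054]
eef_rot: [0.768, 0.64, 0.001, 0.001]
contact_force: [0.3, -0.0, 0.7]
opening: 0.999
```

```bash
python3 cl.py 17
python3 - <<'E'
from h import *
p=snapshot('scene');cv2.imwrite('pics/s18.png',cv2.resize(p['img'][80:400,80:510,::-1],None,fx=1.8,fy=1.8,interpolation=cv2.INTER_CUBIC))
E
```

```text
clock 25.45 pos [483.5   8.3 305.4] yawy -10.42 tilt z [ 2.e-03  2.e-04 -1.e+00] open 0.999 F [ 0.3 -0.   0.7]
  turn 0.001 dxyz [1.000e-01 1.489e+02 1.087e+02] q [-0.18  0.41  0.1   1.9  -0.06  0.83 -0.23]
scene 140 158 178 x [74.9 88.8 99.6] y [-55.3  14.5  59.1]
scene 162 175 51 x [71.4 82.8 99.7] y [-11.2   3.8  13.6]
scene 175 185 76 x [ 71.4  83.2 101.7] y [-12.    4.7  15.1]
scene 185 200 59 x [ 68.1  72.5 105.4] y [-11.6   4.1  14.9]
scene 200 215 62 x [ 62.7  68.9 109.3] y [-11.2   4.1  15.2]
wrist 140 158 1909 x [70.7 82.7 93.2] y [-55.1  14.1  59.4]
wrist 162 175 320 x [69.9 71.5 97. ] y [-9.2  5.9 14.9]
wrist 175 185 610 x [67.5 94.3 97.3] y [-9.8  6.8 15. ]
wrist 185 200 831 x [ 64.3  97.7 101.1] y [-10.1   3.5  14.9]
wrist 200 215 978 x [ 61.  101.1 104.1] y [-10.1   3.4  14.9]
```

View pics/s17.png

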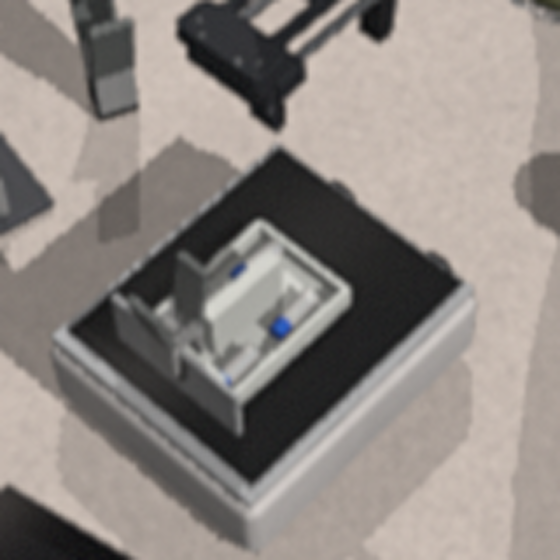

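View pics/s18.png

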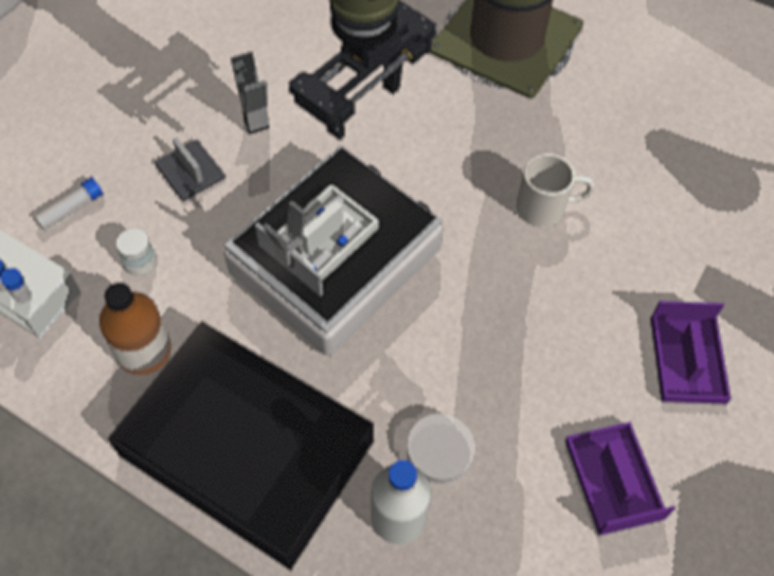

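View pics/w17.png

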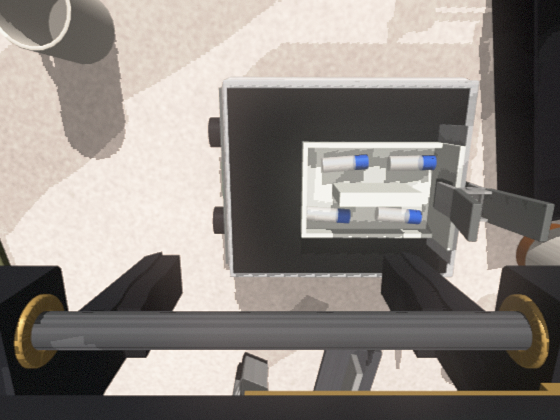

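All four vials are in the tray, the tray sits square against the backstop, and the clamp is on both plates. The other things on the bench haven't moved.

```bash
python3 -c "
from plant import *
print(finish_job())"
```

```text
the job is handed in; nothing more can be done
None
```

The job is done and was handed in at about 25.6 s of the 72 s allowed. I lifted the white tray by its handle, carried it level and set it flat on the shaker. I then pushed it gently against the backstop, with about 9 N at contact. After that I pinched the smaller clamp open, lifted it off its rest, lowered it over the tray's end plate and the backstop together, let go and moved the arm clear.

**Last checks, from the scene and wrist cameras before hand-in:**
- **Vials:** all four are still in the tray.
- **Tray:** its end plate shows no visible gap to the backstop. It sits about 1.5 mm off the shaker's mid-line by the depth data. The backstop read about the same offset, so the two are centred on each other.
- **Clamp:** it stands upright, centred on the two plates to within about 1–2 mm. By arm height its hinge is about 20 mm above the top edge, against 22 mm on the rest, so the pads should be fully over both plates. The tails sprang back to the width expected when gripping 8 mm.
- **Bystanders and look-alikes:** compared by eye with the first picture, none has moved.

**Disagreements:** the cameras differed by 1–3 mm, which is about their calibration error. The first row call was refused because it left out some keys; the arm did not move.

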